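# Seat the tub on the bench scale and tare it without touching

## Task

Tare the bench scale for the rectangular grey tub. With the fingers, push the tub across the pan, without lifting or tipping it, until its whole far side is flush against the stop fence, and leave it there. Then point down at the round sensor window on the console: hold the fingertips about two to three centimetres above its middle for two seconds, touching nothing on the console and not pointing at the square or bar-shaped windows on the way, then draw the hand well away; leave everything else where it is.

Things in the scene. Friction and masses are not known exactly. Their poses are not given: they have to be found in the camera images.
- scale: fixed bench scale on the table: a flat steel pan 300 x 300 mm whose top is 40 mm above the table. Origin: under the pan's centre, at table height. Its +x points from the robot's side towards the stop fence, a steel strip 280 mm long that stands 45 mm above the pan along its far edge, with its inner (near) face 125 mm from the origin along +x; y runs along the fence, z up. The scale's place and yaw (within 0.2 rad) vary
- stop_face (a point): middle of the fence's inner face, at pan height; same axes as the scale
- tub: the loose rectangular open grey plastic tub on the pan, 140 mm (its x) x 150 mm (its y) x 75 mm high, walls and floor 5 mm, empty, 0.25 to 0.5 kg, sliding friction on the pan some 2 to 6 N. Origin: centre of its underside; its +x points at the fence (within 0.15 rad). It starts 40 to 90 mm short of the fence; pushed at the middle of its near side it slides, and squares itself up against the fence
- tub_far_left (a point): bottom corner of the tub's far side, left (+y) end, 70 mm and 75 mm from the tub's origin
- tub_far_right (a point): bottom corner of the tub's far side, right (-y) end
- console: fixed touch-free console, grey, 130 x 260 mm, 50 mm high, with a blank flat display 50 x 220 mm on the far (+x) half of its top, 54 mm above the table. Origin: centre of its underside; z up, x away from the robot, y along the row of windows; yaw within 0.35 rad. Three black sensor windows with thin steel rims lie in a row on its top, 25 mm nearer the robot than its centre line and 80 mm apart; which shape is in which place varies
- win_round: the round sensor window (tare), 44 mm across, 4 mm thick, lying on the console's top. Origin: centre of its underside
- win_round_face (a point): centre of the round window's upper face, 54 mm above the table; z up
- win_square: the square sensor window, 42 x 42 mm, not to be pointed at. Origin: centre of its underside
- win_square_face (a point): centre of the square window's upper face; z up
- win_bar: the bar-shaped sensor window, 22 x 56 mm, not to be pointed at. Origin: centre of its underside
- win_bar_face (a point): centre of the bar-shaped window's upper face; z up
- knife_butt (a point): bystander: harvest knife with a blue handle lying flat, 340 mm long, 34 mm wide, 20 mm high; this point is at the end of its handle, 10 mm up, and the knife runs from it along its +x, blade last
- spray: bystander: white bottle, 70 mm across, 170 mm high; origin at the centre of its foot
- jar: bystander: clear jar, 64 mm across, 80 mm high; origin at the centre of its foot
- brush: bystander: hand brush lying on the table along its x, some 200 mm long
- round_tub: bystander: round grey bowl-shaped tub, 110 mm across, 90 mm high; origin at the centre of its foot
- cup: bystander: white cup, 70 mm across, 80 mm high; origin at the centre of its foot
- weight: bystander: brass weight with a knob, 36 mm across, 52 mm high; origin at the centre of its foot

How it is judged (in metres and radians):
On the way, in this order (a step that is already met when the one before it is completed fails the run):
1. the tub has been pushed flush against the stop fence and the hand has let go of it (x of each of tub_far_left, tub_far_right in the frame of scale above 0.12 m and y of tub in the frame of scale between -0.07 and 0.07 m and z of tub in the frame of scale between 0.035 and 0.045 m and angle between tub's own z axis and vertical below 0.05 rad and linear speed of tub below 0.02 m/s and contact force between each of the arm, the fingers and tub below 0.2 N), for 0.3 s.
2. the fingertips point at the round window from just above, without contact, for 1.5 s (point between the pads within 20 mm sideways, 20 to 75 mm above it), with the tub still seated (all of step 1 and horizontal distance between the grasp point and win_round_face below 0.02 m and z of the grasp point in the frame of win_round_face between 0.02 and 0.075 m), for 1.5 s.
At the end, for the whole second after the job is handed in: The tub is upright and at rest on the pan, both far corners within 5 mm of the fence, its middle within 70 mm of the fence's middle sideways, and untouched; the hand is over 120 mm from the round window (all of step 1 and distance between the grasp point and win_round_face above 0.12 m).
It fails at once if the tub is lifted or tipped (z of tub in the frame of scale above 0.06 m or angle between tub's own z axis and vertical above 0.2 rad).
It fails at once if the console or a window is touched (contact force between any of the fingers, the arm and console above 0.3 N or contact force between any of the fingers, the arm and win_round above 0.3 N or contact force between any of the fingers, the arm and win_square above 0.3 N or contact force between any of the fingers, the arm and win_bar above 0.3 N).
It fails at once if the hand points at the square or the bar-shaped window from close above ((horizontal distance between the grasp point and win_square_face below 0.025 m and z of the grasp point in the frame of win_square_face between -1 and 0.075 m) or (horizontal distance between the grasp point and win_bar_face below 0.025 m and z of the grasp point in the frame of win_bar_face between -1 and 0.075 m)).
It fails at once if a bystander is shifted by more than 30 mm (distance of any of knife_butt, spray, jar, brush, round_tub, cup, weight from where it was at the start of the episode above 0.03 m).
It also fails if it takes over 43 s, if anything falls off the work surface, if the arm or the gripper's body presses on something with over 40 N, if the wrist force passes 120 N, or if a joint passes its speed limit or range.

## Robot

A 7-joint arm with a two-finger parallel gripper is mounted at the origin on the work surface. World frame = base frame: x ahead of the robot, y to its left, z up, the work surface at z = 0. Lengths are in mm, angles in rad, forces in N, time in s.
With the tool pointing down it reaches from about 350 to 900 mm from the base axis. Payload 19.9 kg.
Tool frame: the origin (TCP) lies on the centre line of the jaws, within the pads' length; the fingertips stand 22 mm ahead of it and the grasp point (between the pads) lies 3 mm ahead of it (bot.nose_length is the distance from the TCP to the fingertips, in mm); y points along the fingers, x is the direction in which the jaws open and shut, and the axes are right-handed (so a half turn about y gives the same grasp; the last joint's range is limited). The gripper opens to 94 mm and grips with 3 to 60 N. Pads are 16 mm wide; open, the fingers measure 119 mm over their backs; the gripper's body (75 mm by 177 mm) begins 78 mm behind the grasp point.
Start: joints at [-0.042, 0.417, -0.01, 1.614, 0.005, 1.111, -0.053], TCP at [624.981, 0.003, 227.425] pointing down, gripper open.
Joint ranges: [-2.81, 2.81], [-0.39, 2.02], [-1.27, 1.25], [0.06, 2.57], [-1.19, 4.33], [0.19, 2], [-2.82, 2.82]. Speed limits (rad/s): [1.89, 1.89, 2.39, 2.39, 3.01, 3.01, 3.01].

## Interface

Orientations are given as a rotation vector (axis times angle).
In Python, from plant import bot gives the robot as it stands.
- The arm moves only by the shell command python3 -m jog 'ROWS' [FORCE]. ROWS is JSON, a list of rows, each a list of 7 numbers: the turn, a rotation vector about the tool's x, y, z in degrees, then the shift along the tool's x, y, z in m, then the finger opening in m, from 0 to 0.094. In form: [[wx, wy, wz, dx, dy, dz, fingers], ...]. A call has exactly 10 rows; each row shifts and turns the commanded pose from where the row before left it, along the tool's axes as they then stand; what a row does not reach is not made up. A row lasts 1/12 s, in which the tool goes at most 41.7 mm and 7.16 degrees, less where a joint would pass 70% of its speed; a pose out of reach is approached as far as the arm can. A call with a gripper value outside its range is refused whole. The fingers move at their own pace and stop on an object; FORCE is the grip in N (left out, the last holds). Time passes only in rows, so rows that do not move let the fingers close, or fill a call up. It gives the time, the measured TCP pose, the force and the opening at its end, in the units of the state.
- bot.sense(): the state, without advancing time (a new reading comes with each control period).
- bot.get_image(name): name is "scene" or "side" or "wrist"; returns the picture (480x640x3 uint8, blue, green, red); there is no depth.
- bot.calibration(name): a dict with "fx", "fy", "cx", "cy" (pixels), "extrinsics" (4x4, takes a point from world to camera coordinates); the wrist camera has in their place "mount" (4x4, takes a point from camera to tool coordinates, whose origin is the TCP and whose axes are the tool frame's). Camera axes: x right, y down, z forward; pixel columns grow to the right and rows downward; lengths in mm; the calibration is good to about 2 mm. A picture is of the moment at which its call begins: read the wrist's pose just before it. calibration takes no time and is no camera call.
- bot.sign_off(): hands the job in, once; it reports no verdict.
The state is a dict: "time_s": time; "joint_pos": joint angles; "qd": joint speeds; "joint_efforts": joint torques, N m; "tcp_pos": TCP position; "orientation": TCP orientation; "contact_force": force on the tool from outside, world axes, zero at the start; "moment": the same for the moment, N m; "opening": finger opening in mm.
Only numpy, scipy, OpenCV 4.12 (cv2) and the standard library are available. Lean on these libraries where they do the work, as an engineer would, in place of code of your own. Each camera call takes 0.05 s, during which the arm holds its last target.

## Working session

There is one attempt and no reset: what is moved stays moved. The work goes in short steps, Python scripts to look and compute and a shell command to move; the robot and the scene stay as the last step left them, time stands still between calls to the robot, and variables do not carry over. Pictures are saved under pics/ and viewed, and the job is handed in when it is done.

```bash
ls; mkdir -p pics
python3 - <<'E'
from plant import bot
import cv2
s=bot.sense(); print(s)
for n in("scene","side","wrist"):
    im=bot.get_image(n); cv2.imwrite(f"pics/{n}0.png",im); print(n,bot.calibration(n))
print(bot.nose_length)
E
```

```text
pics
{'time_s': 0.0, 'joint_pos': array([-0.04150182,  0.41797177, -0.01027455,  1.6142004 ,  0.00468326,
        1.11068866, -0.05297023]), 'qd': array([ 0.0001784 , -0.0008502 , -0.00020037,  0.00027425, -0.00136508,
       -0.0009814 , -0.00164401]), 'joint_efforts': array([ 3.52895018e-03, -8.51262331e+01,  6.40313700e-01, -4.25991547e+01,
       -4.87577857e-02,  1.87510403e-02,  1.73272206e-04]), 'tcp_pos': array([ 6.24636766e+02, -2.26942260e-02,  2.26815750e+02]), 'orientation': array([-1.57088513e+00,  9.69822909e-04,  9.80037144e-04]), 'contact_force': array([0.0044491 , 0.06673369, 0.49809054]), 'moment': array([-0.0228276 , -0.01011932, -0.01799031]), 'opening': 93.94131592670911}
scene {'fx': 482.6284009378203, 'fy': 482.6284009378203, 'cx': 311.04760849075177, 'cy': 232.32962519680788, 'extrinsics': array([[-7.51543028e-01,  6.59628571e-01, -8.55713846e-03,
         4.34148995e+02],
       [ 5.35289225e-01,  6.02194096e-01, -5.92307114e-01,
        -2.12426816e+02],
       [-3.85549637e-01, -4.49724826e-01, -8.05666841e-01,
         1.28779517e+03],
       [ 0.00000000e
[... 293 characters left out ...]
-01,  7.67297194e-01, -6.27483059e-01,
         1.38325654e+02],
       [ 1.30593567e-01, -6.14034686e-01, -7.78400106e-01,
         1.37675340e+03],
       [ 0.00000000e+00,  0.00000000e+00,  0.00000000e+00,
         1.00000000e+00]])}
wrist {'fx': 424.6283167714709, 'fy': 424.6283167714709, 'cx': 321.02720391632175, 'cy': 244.0280694841489, 'mount': array([[ 9.99999244e-01,  1.22525266e-03, -1.01168307e-04,
         6.28183704e-02],
       [ 4.25666944e-04, -2.67859210e-01,  9.63457971e-01,
        -1.56747056e+02],
       [ 1.15338058e-03, -9.63457286e-01, -2.67859529e-01,
         7.93885598e+01],
       [ 0.00000000e+00,  0.00000000e+00,  0.00000000e+00,
         1.00000000e+00]])}
22.0
```

View pics/scene0.png

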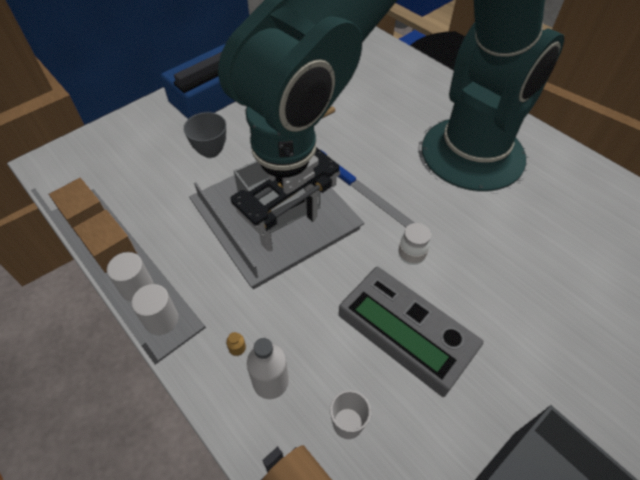

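View pics/side0.png

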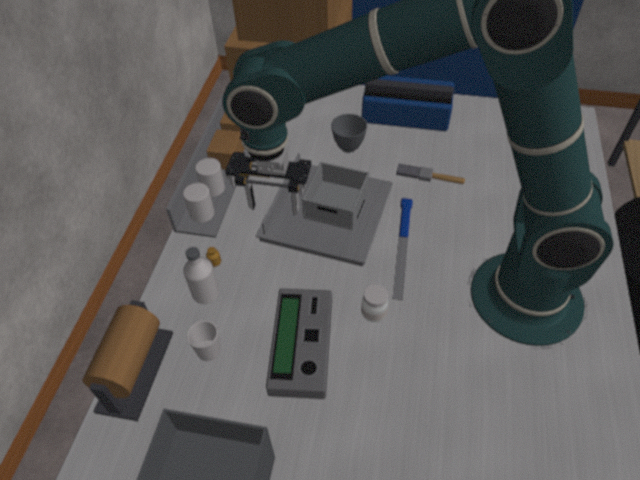

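View pics/wrist0.png

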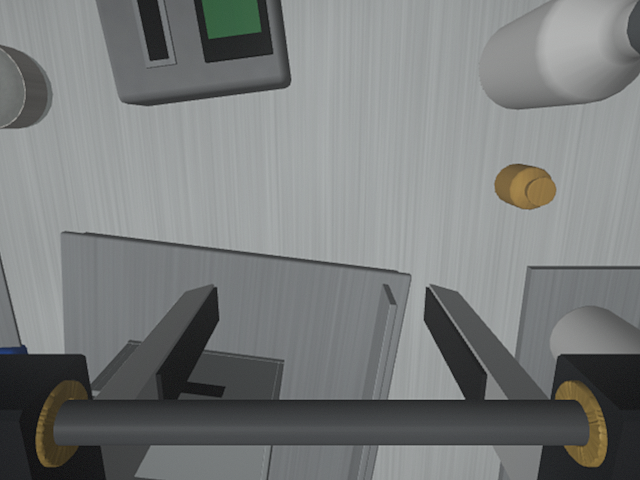

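Run:
```python
import cv2
a=cv2.imread("pics/side0.png")
cv2.imwrite("pics/side0c.png",cv2.resize(a[155:275,245:405],None,fx=5,fy=5,interpolation=cv2.INTER_CUBIC))
cv2.imwrite("pics/side0d.png",cv2.resize(a[280:400,250:410],None,fx=5,fy=5,interpolation=cv2.INTER_CUBIC))
a=cv2.imread("pics/scene0.png")
cv2.imwrite("pics/scene0c.png",cv2.resize(a[150:290,180:370],None,fx=4,fy=4,interpolation=cv2.INTER_CUBIC))
cv2.imwrite("pics/scene0d.png",cv2.resize(a[260:400,320:500],None,fx=4,fy=4,interpolation=cv2.INTER_CUBIC))
```

```text
(no output)
```

View pics/side0c.png

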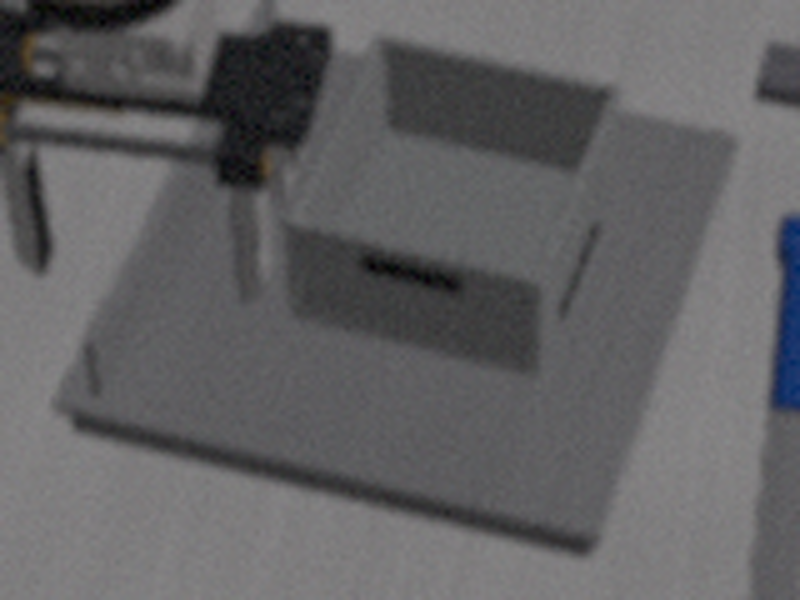

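View pics/side0d.png

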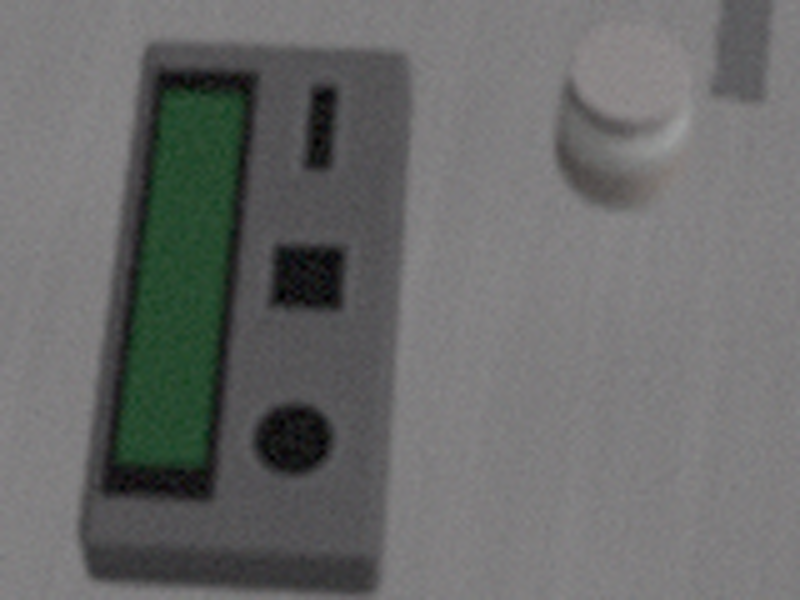

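View pics/scene0c.png

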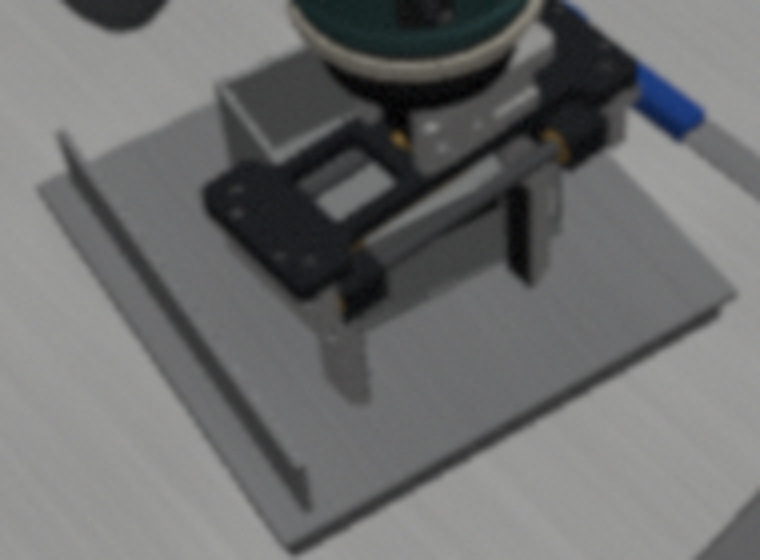

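View pics/scene0d.png

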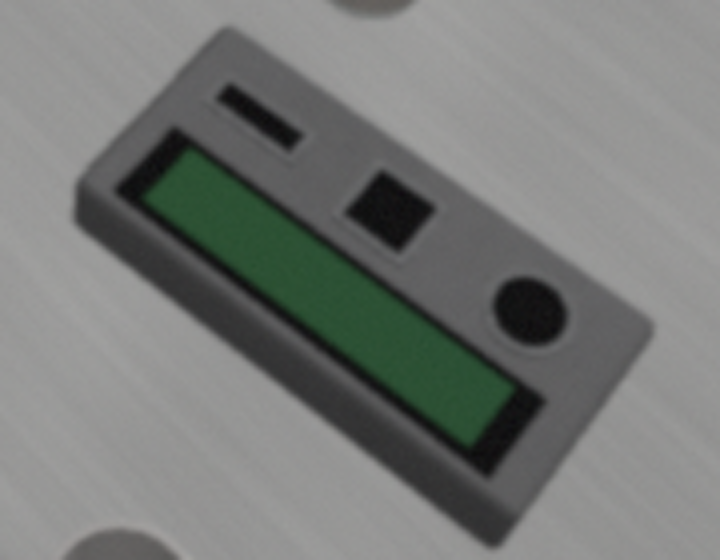

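```bash
cat > h.py <<'E'
import numpy as np
from plant import bot
from scipy.spatial.transform import Rotation as R
def ray(n,uv,z,pose=None):
    c=bot.calibration(n); d=np.array([(uv[0]-c["cx"])/c["fx"],(uv[1]-c["cy"])/c["fy"],1.])
    if n=="wrist":
        M=c["mount"]; T=np.eye(4); T[:3,:3]=R.from_rotvec(pose[1]).as_matrix(); T[:3,3]=pose[0]; W=T@M
    else: W=np.linalg.inv(c["extrinsics"])
    o=W[:3,3]; d=W[:3,:3]@d
    return o+d*(z-o[2])/d[2]
E
python3 - <<'E'
from h import *
S=lambda u,v:(245+u/5-.4,155+v/5-.4)
D=lambda u,v:(250+u/5-.4,280+v/5-.4)
C=lambda u,v:(180+u/4-.4,150+v/4-.4)
E=lambda u,v:(320+u/4-.4,260+v/4-.4)
def p(l,n,uv,z): print(l,ray(n,uv,z)[:2].round(1))
for l,uv in dict(far_l=(55,405),near_l=(592,540),near_r=(737,140)).items(): p("pan "+l,"side",S(*uv),40)
for l,uv in dict(far_r=(38,188),far_l=(290,545),near_l=(737,293)).items(): p("pan "+l,"scene",C(*uv),40)
p("fence top l","scene",C(305,468),85);p("fence top r","scene",C(60,130),85)
for l,uv in dict(nl=(540,285),fl=(288,222),nr=(618,90),fr=(380,40)).items(): p("tubrim "+l,"side",S(*uv),115)
p("tubbot fl","side",S(300,315),40);p("tubbot nl","side",S(535,372),40)
p("tubrim fr","scene",C(217,83),115)
for z in (40,60,80): p("slot","side",S(600,225),z);p("slot","side",S(565,315),z)
for l,a,b in(("bar",(320,128),(259,117)),("sq",(309,277),(390,210)),("rnd",(294,438),(531,312))): p(l,"side",D(*a),54);p(l,"scene",E(*b),54)
for l,uv,z in (("jarfoot",(615,195),0),("jartop",(630,80),80)): p(l,"side",D(*uv),z)
for l,uv,z in (("spraytop",(193,252),170),("weight",(214,250),52),("cup top",(203,330),80),("bowltop",(349,124),90),("knife butt",(407,200),20),("knife end",(398,299),10),("knife mid",(404,236),20),("brush",(398,168),20),("brush",(463,180),20)): p(l,"side",uv,z)
E
```

```text
pan far_l [701.  -45.5]
pan near_l [409.8  -6.1]
pan near_r [ 368.8 -300.5]
pan far_r [ 665.4 -341. ]
pan far_l [700.7 -45.5]
pan near_l [409.8  -8.1]
fence top l [680.  -52.4]
fence top r [ 645.6 -330.9]
tubrim nl [ 453.4 -105.6]
tubrim fl [ 588.9 -127. ]
tubrim nr [ 433.5 -252.2]
tubrim fr [ 567.6 -269.4]
tubbot fl [ 586.5 -129.1]
tubbot nl [ 455.2 -110.8]
tubrim fr [ 569.3 -274.6]
slot [ 436.2 -222.1]
slot [ 445.5 -153.2]
slot [ 434.3 -203.4]
slot [ 443.5 -135.8]
slot [ 432.5 -184.7]
slot [ 441.5 -118.3]
bar [505.8 148.1]
bar [506.9 146.4]
sq [495.1 226.8]
sq [496.8 225.4]
rnd [485.8 305.7]
rnd [487.3 305.6]
jarfoot [365.9 127.6]
jartop [364.7 113.3]
spraytop [787.1 127. ]
weight [789.8  28.2]
cup top [732.9 270.9]
bowltop [ 520.7 -474.3]
knife butt [ 320.5 -259.2]
knife end [311.4  67.4]
knife mid [ 316.2 -127. ]
brush [ 358.6 -383.8]
brush [ 168.7 -365.1]
```

```bash
python3 -m jog '[[0,0,0,-0.0216,0,-0.0175,0.094],[0,0,0,-0.0216,0,-0.0175,0.094],[0,0,0,-0.0216,0,-0.0175,0.094],[0,0,0,-0.0216,0,-0.0175,0.094],[0,0,0,-0.0216,0,-0.0175,0.094],[0,0,0,-0.0216,0,-0.0175,0.094],[0,0,0,-0.0216,0,-0.0175,0.094],[0,0,0,-0.0216,0,-0.0175,0.094],[0,0,0,-0.0216,0,-0.0175,0.094],[0,0,0,-0.0216,0,-0.0175,0.094]]'
python3 -m jog '[[0,-7,0,0,0,0,0.08],[0,-7,0,0,0,0,0.08],[0,-7,0,0,0,0,0.08],[0,-7,0,0,0,0,0.08],[0,-7,0,0,0,0,0.08],[0,-7,0,0,0,0,0.08],[0,-7,0,0,0,0,0.08],[0,-7,0,0,0,0,0.08],[0,-7,0,0,0,0,0.08],[0,-7,0,0,0,0,0.08]]'
python3 - <<'E'
from h import *
import cv2
s=bot.sense(); r=R.from_rotvec(s['orientation']).as_matrix(); print(s['time_s'],s['tcp_pos'],r.round(3),s['joint_pos'].round(2))
for n in("scene","side","wrist"): cv2.imwrite(f"pics/{n}1.png",bot.get_image(n))
E
```

```text
time_s: 0.98
tcp_pos: [407.7, -175.6, 227.4]
orientation: [-1.571, 0.0, 0.0]
contact_force: [-1.1, -1.4, -0.1]
opening: 94.3
time_s: 1.82
tcp_pos: [408.9, -175.0, 227.4]
orientation: [-1.352, -0.953, 0.953]
contact_force: [-0.7, -0.1, -0.2]
opening: 79.8
1.8167 [ 408.88429177 -174.96460423  227.3700955 ] [[ 0.336 -0.    -0.942]
 [ 0.942  0.     0.336]
 [-0.    -1.     0.   ]] [ 0.3   0.09  0.04  2.04 -0.    1.01  1.57]
```

Run:
```python
import cv2
a=cv2.imread("pics/scene1.png"); cv2.imwrite("pics/scene1c.png",cv2.resize(a[140:290,180:380],None,fx=4,fy=4,interpolation=cv2.INTER_CUBIC))
```

```text
(no output)
```

View pics/scene1c.png

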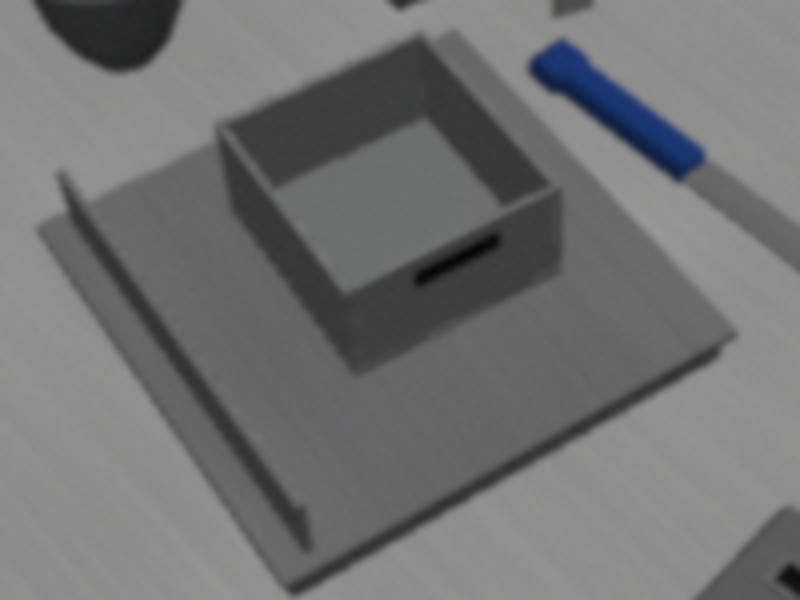

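View pics/wrist1.png

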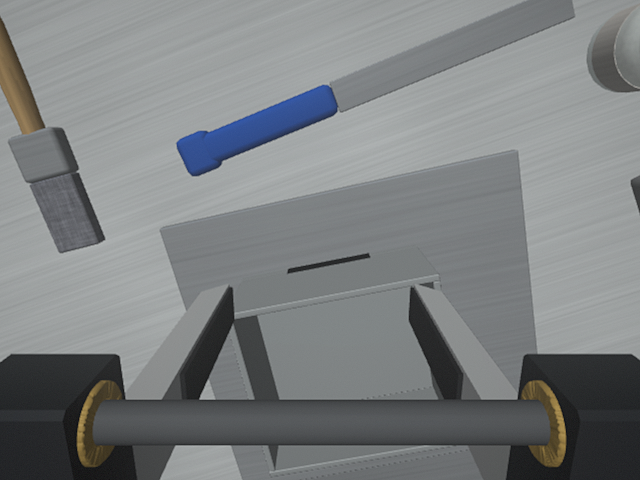

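View pics/side1.png

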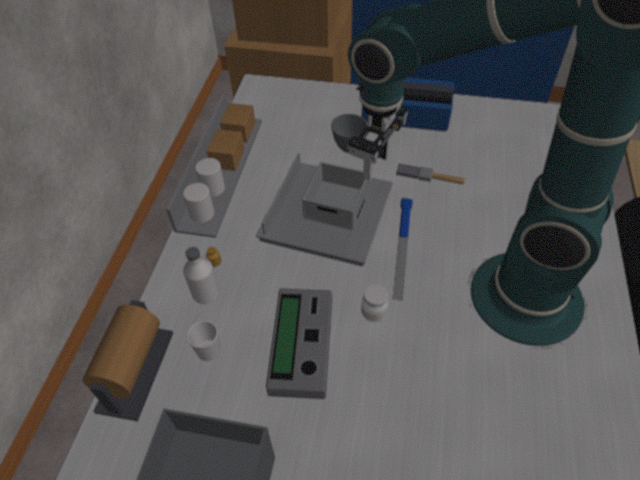

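Run:
```python
from h import *
C=lambda u,v:(180+u/4-.4,140+v/4-.4)
for l,uv,z in(("fr",(217,125),115),("fl",(350,292),115),("nl",(560,188),115),("nr",(422,35),115),("flb",(358,375),40),("nlb",(560,272),40),("fence l",(305,512),85),("fence l bot",(308,550),40),("fence r",(62,172),85)): print(l,ray("scene",C(*uv),z)[:2].round(1))
s=bot.sense();p=(s['tcp_pos'],s['orientation'])
for uv,z in(((437,276),115),((235,319),115),((422,250),40),((265,268),40),((518,150),40),((161,228),40)): print(uv,ray("wrist",uv,z,p)[:2].round(1))
```

```text
fr [ 570.2 -273.3]
fl [ 588.9 -127.2]
nl [ 456.5 -107.9]
nr [ 436.9 -251.9]
flb [ 590.  -128.5]
nlb [ 455.3 -108.6]
fence l [681.4 -50.5]
fence l bot [680.8 -56.2]
fence r [ 645.6 -328.8]
(437, 276) [ 453.6 -106.9]
(235, 319) [ 436.  -246.8]
(422, 250) [ 459.6 -101.4]
(265, 268) [ 428.9 -231.9]
(518, 150) [406.4  -6.5]
(161, 228) [ 366.6 -299.9]
```

```bash
python3 -m jog '[[0,-1.25,0,0,0.015,0,0.08],[0,-1.25,0,0,0.015,0,0.08],[0,-1.25,0,0,0.015,0,0.08],[0,-1.25,0,0,0.015,0,0.08],[0,-1.25,0,0,0.015,0,0.08],[0,-1.25,0,0,0.015,0,0.08],[0,-1.25,0,0,0.015,0,0.08],[0,-1.25,0,0,0.015,0,0.08],[0,-1.25,0,0,0.015,0,0.08],[0,-1.25,0,0,0.015,0,0.08]]'
python3 -m jog '[[0,0,0,0,0,0,0.08],[0,0,0,0,0,-0.002,0.08],[0,0,0,0,0,-0.002,0.08],[0,0,0,0,0,-0.003,0.08],[0,0,0,0,0,-0.003,0.08],[0,0,0,0,0,-0.003,0.08],[0,0,0,0,0,-0.003,0.08],[0,0,0,0,0,-0.003,0.08],[0,0,0,0,0,-0.003,0.08],[0,0,0,0,0,-0.003,0.08]]'
python3 - <<'E'
from h import *
import cv2
s=bot.sense(); r=R.from_rotvec(s['orientation']).as_matrix(); print(s['time_s'],s['tcp_pos'],r.round(3),s['contact_force'])
a=bot.get_image("scene"); cv2.imwrite("pics/scene2c.png",cv2.resize(a[140:290,180:380],None,fx=4,fy=4,interpolation=cv2.INTER_CUBIC))
E
```

```text
time_s: 2.8
tcp_pos: [409.0, -175.0, 76.7]
orientation: [-1.27, -1.109, 1.109]
contact_force: [-0.4, 0.2, -0.2]
opening: 80.2
time_s: 3.63
tcp_pos: [433.7, -178.4, 77.4]
orientation: [-1.268, -1.111, 1.112]
contact_force: [-3.9, -1.5, 2.8]
opening: 79.8
3.6333 [ 433.73528981 -178.35945169   77.40941308] [[ 0.131 -0.001 -0.991]
 [ 0.991  0.     0.131]
 [-0.    -1.     0.001]] [-3.94823619 -1.51986682  2.77821264]
```

View pics/scene2c.png

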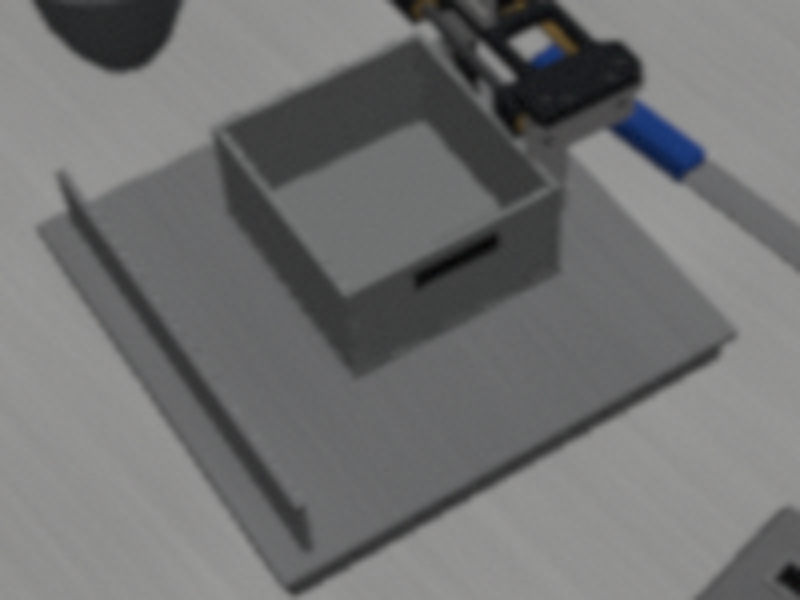

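```bash
python3 -m jog '[[0,0,0,0,0,-0.004,0.08],[0,0,0,0,0,-0.005,0.08],[0,0,0,0,0,-0.006,0.08],[0,0,0,0,0,-0.006,0.08],[0,0,0,0,0,-0.006,0.08],[0,0,0,0,0,-0.006,0.08],[0,0,0,0,0,-0.006,0.08],[0,0,0,0,0,-0.005,0.08],[0,0,0,0,0,-0.004,0.08],[0,0,0,0,0,-0.003,0.08]]'
python3 -m jog '[[0,0,0,0,0,-0.002,0.08],[0,0,0,0,0,-0.002,0.08],[0,0,0,0,0,-0.002,0.08],[0,0,0,0,0,-0.002,0.08],[0,0,0,0,0,-0.002,0.08],[0,0,0,0,0,-0.002,0.08],[0,0,0,0,0,-0.001,0.08],[0,0,0,0,0,-0.001,0.08],[0,0,0,0,0,-0.001,0.08],[0,0,0,0,0,-0.001,0.08]]'
python3 - <<'E'
from h import *
import cv2
s=bot.sense(); print(s['time_s'],s['tcp_pos'],s['contact_force'])
a=bot.get_image("scene"); cv2.imwrite("pics/scene3c.png",cv2.resize(a[140:290,180:380],None,fx=4,fy=4,interpolation=cv2.INTER_CUBIC))
E
```

```text
time_s: 4.52
tcp_pos: [484.8, -184.9, 77.4]
orientation: [-1.268, -1.112, 1.112]
contact_force: [-2.6, 0.5, 0.3]
opening: 79.7
time_s: 5.35
tcp_pos: [500.2, -187.1, 77.5]
orientation: [-1.268, -1.112, 1.112]
contact_force: [-2.8, 0.7, 0.6]
opening: 80.0
5.35 [ 500.19457736 -187.05281885   77.46353648] [-2.81427298  0.70218812  0.63495845]
```

View pics/scene3c.png

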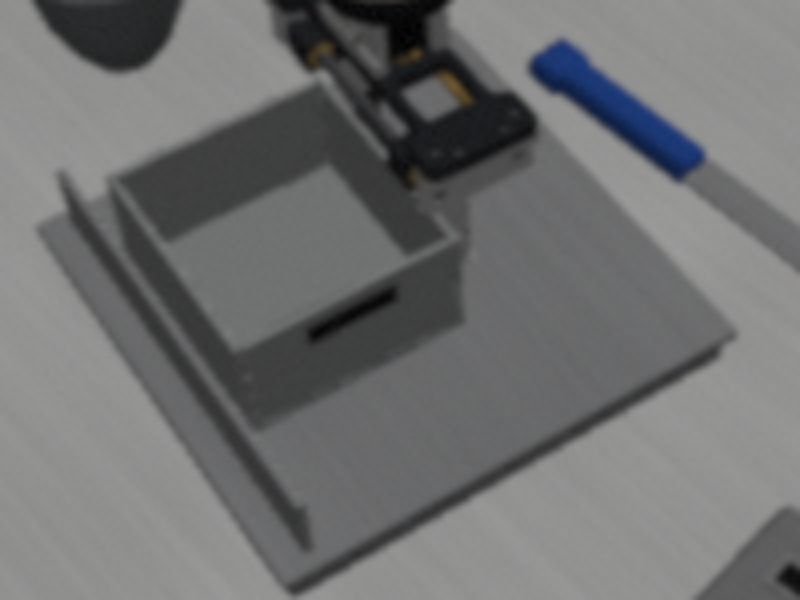

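```bash
python3 -m jog '[[0,0,0,0,0,-0.001,0.08],[0,0,0,0,0,-0.001,0.08],[0,0,0,0,0,-0.001,0.08],[0,0,0,0,0,-0.001,0.08],[0,0,0,0,0,-0.001,0.08],[0,0,0,0,0,-0.0005,0.08],[0,0,0,0,0,-0.0005,0.08],[0,0,0,0,0,-0.0005,0.08],[0,0,0,0,0,-0.0005,0.08],[0,0,0,0,0,-0.0005,0.08]]'
```

```text
time_s: 6.23
tcp_pos: [507.6, -188.0, 77.5]
orientation: [-1.268, -1.112, 1.112]
contact_force: [-3.7, 0.5, 2.4]
opening: 80.0
```

```bash
python3 -m jog '[[0,0,0,0,0,-0.0005,0.08],[0,0,0,0,0,-0.0005,0.08],[0,0,0,0,0,-0.0005,0.08],[0,0,0,0,0,-0.0005,0.08],[0,0,0,0,0,-0.0005,0.08],[0,0,0,0,0,0,0.08],[0,0,0,0,0,0,0.08],[0,0,0,0,0,0,0.08],[0,0,0,0,0,0,0.08],[0,0,0,0,0,0,0.08]]'
```

```text
time_s: 7.07
tcp_pos: [508.2, -188.1, 77.3]
orientation: [-1.265, -1.11, 1.114]
contact_force: [-18.0, 3.0, 15.5]
opening: 79.9
```

```bash
python3 -m jog '[[0,0,0,0,0,0.001,0.08],[0,0,0,0,0,0.001,0.08],[0,0,0,0,0,0.001,0.08],[0,0,0,0,0,0.003,0.08],[0,0,0,0,0,0.005,0.08],[0,0,0,0,0,0.006,0.08],[0,0,0,0,0,0.008,0.08],[0,0,0,0,0,0.008,0.08],[0,0,0,0,0,0.006,0.08],[0,0,0,0,0,0.002,0.08]]'
python3 - <<'E'
from h import *
import cv2
s=bot.sense(); print(s['time_s'],s['tcp_pos'],s['contact_force'])
a=bot.get_image("scene"); cv2.imwrite("pics/scene4c.png",cv2.resize(a[160:260,190:310],None,fx=6,fy=6,interpolation=cv2.INTER_CUBIC))
a=bot.get_image("side"); cv2.imwrite("pics/side4c.png",cv2.resize(a[145:265,245:405],None,fx=5,fy=5,interpolation=cv2.INTER_CUBIC))
E
```

```text
time_s: 7.9
tcp_pos: [468.3, -182.9, 77.5]
orientation: [-1.268, -1.112, 1.112]
contact_force: [1.1, -0.3, 0.0]
opening: 79.8
7.9 [ 468.2545825  -182.89190754   77.49782456] [ 1.07125054 -0.32265615  0.02273821]
```

View pics/scene4c.png

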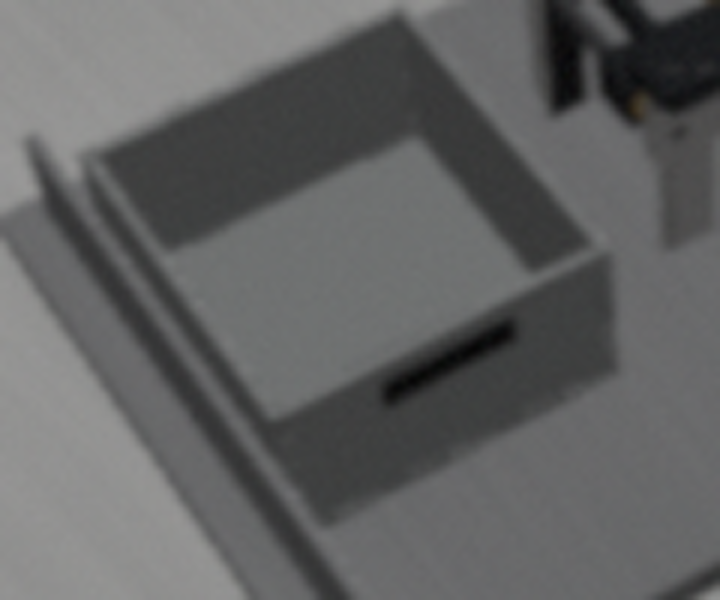

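View pics/side4c.png

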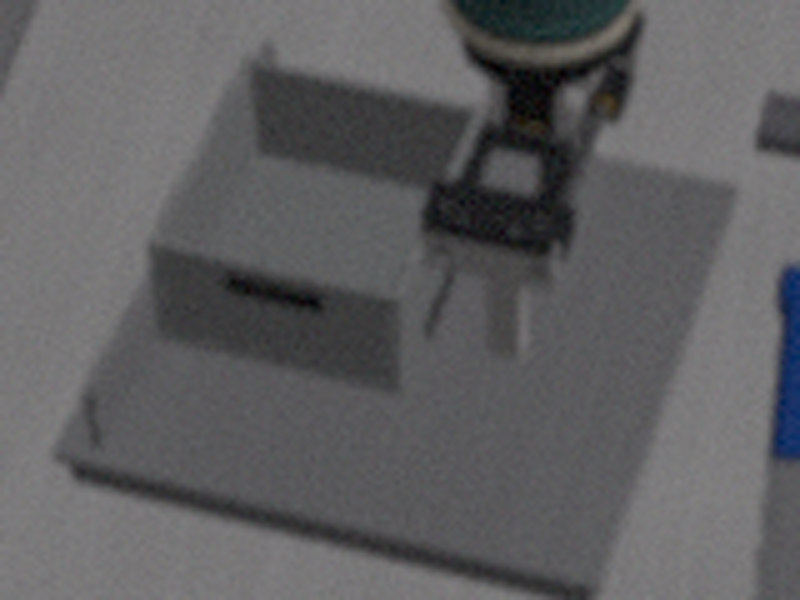

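Run:
```python
from h import *
C=lambda u,v:(190+u/6-.4,160+v/6-.4)
S=lambda u,v:(245+u/5-.4,145+v/5-.4)
o=np.array([536,-173.]);a=-.13;A=np.array([[np.cos(a),np.sin(a)],[-np.sin(a),np.cos(a)]])
def p(l,n,uv,z):
    q=ray(n,uv,z)[:2]; print(l,q.round(1),(A@(q-o)).round(1))
for l,uv,z in(("fr",(87,155),115),("fl",(272,427),115),("nl",(608,252),115),("nr",(402,10),115),("flb",(325,525),40),("nlb",(617,370),40),("fence r",(33,140),85)): p(l,"scene",C(*uv),z)
for l,uv,z in(("fr",(255,65),115),("fl",(150,242),115),("nl",(400,300),115),("flb",(158,332),40),("nlb",(398,388),40)): p(l,"side",S(*uv),z)
```

```text
fr [ 645.8 -281.3] [122.9 -93.1]
fl [ 668.4 -133.6] [126.2  56.2]
nl [ 531.6 -116.9] [-11.7  55. ]
nr [ 513.  -262.9] [-11.1 -92.2]
flb [ 655.1 -136.2] [113.3  52. ]
nlb [ 528.7 -119.9] [-14.1  51.7]
fence r [ 646.1 -328. ] [ 129.3 -139.4]
fr [ 639.8 -277.7] [116.5 -90.3]
fl [ 664.9 -135.9] [123.   53.5]
nl [ 528.  -117.4] [-15.2  54.1]
flb [ 668.  -139.5] [126.5  50.3]
nlb [ 531.2 -121.9] [-11.3  50. ]
```

```bash
python3 -m jog '[[0,0,0,0,-0.005,0,0.08],[0,0,0,0,-0.015,0,0.08],[0,0,0,0,-0.02,0,0.08],[0,0,0,0,-0.02,0,0.08],[0,0,0,0,-0.02,0,0.0],[0,0,0,0,-0.02,0,0.0],[0,0,0,0,-0.02,0,0.0],[0,0,0,0,-0.015,0,0.0],[0,0,0,0,-0.01,0,0.0],[0,0,0,0,-0.005,0,0.0]]'
python3 -m jog '[[0,0,0,0.0243,0,0.0023,0],[0,0,0,0.0243,0,0.0023,0],[0,0,0,0.0243,0,0.0023,0],[0,0,0,0.0243,0,0.0023,0],[0,0,0,0.0243,0,0.0023,0],[0,0,0,0.0243,0,0.0023,0],[0,0,0,0.0243,0,0.0023,0],[0,0,0,0.0243,0,0.0023,0],[0,0,0,0.0243,0,0.0023,0],[0,0,0,0.0243,0,0.0023,0]]'
python3 -m jog '[[0,0,0,0.0243,0,0.0023,0],[0,0,0,0.0243,0,0.0023,0],[0,0,0,0.0243,0,0.0023,0],[0,0,0,0.0243,0,0.0023,0],[0,0,0,0.0243,0,0.0023,0],[0,0,0,0.0243,0,0.0023,0],[0,0,0,0.0243,0,0.0023,0],[0,0,0,0.0243,0,0.0023,0],[0,0,0,0.0243,0,0.0023,0],[0,0,0,0.0243,0,0.0023,0]]'
python3 - <<'E'
from h import *
import cv2
s=bot.sense(); print(s['time_s'],s['tcp_pos'],s['orientation'])
for n in("scene","wrist","side"): cv2.imwrite(f"pics/{n}5.png",bot.get_image(n))
E
```

```text
time_s: 8.83
tcp_pos: [470.0, -183.1, 228.9]
orientation: [-1.27, -1.113, 1.112]
contact_force: [0.4, 0.2, -0.3]
opening: 43.4
time_s: 9.67
tcp_pos: [478.0, 62.2, 226.9]
orientation: [-1.268, -1.112, 1.113]
contact_force: [0.4, -0.3, 0.6]
opening: 0.5
time_s: 10.5
tcp_pos: [487.0, 306.0, 226.7]
orientation: [-1.268, -1.111, 1.113]
contact_force: [0.6, -0.1, -0.3]
opening: 0.4
10.5 [487.00992538 305.98116193 226.66538464] [-1.26787393 -1.11112474  1.11315112]
```

View pics/wrist5.png

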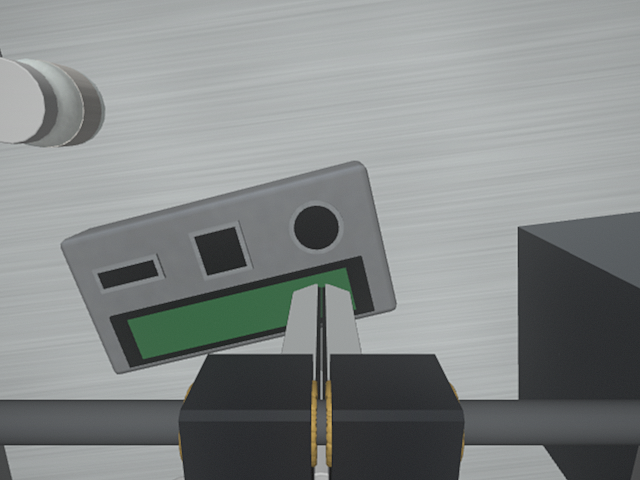

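View pics/scene5.png

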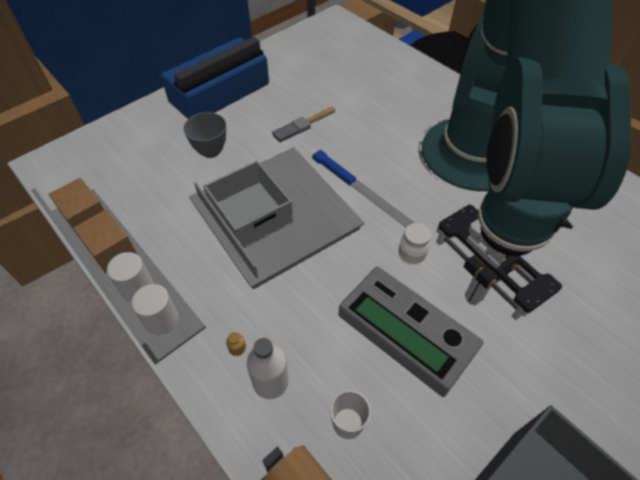

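Run:
```python
from h import *
import cv2
s=bot.sense();p=(s['tcp_pos'],s['orientation'])
print("round wrist",ray("wrist",(316.5,228),54,p).round(1),"sq",ray("wrist",(220,251),54,p).round(1))
for z in(0,50,80,100,120,150): print(z,ray("side",(271,428),z)[:2].round(),ray("scene",(550,408),z)[:2].round(),ray("wrist",(518,227),z,p)[:2].round())
```

```text
round wrist [486.  304.4  54. ] sq [495.1 224.5  54. ]
0 [543. 432.] [434. 506.] [521. 487.]
50 [534. 449.] [462. 502.] [507. 465.]
80 [529. 459.] [478. 499.] [498. 452.]
100 [525. 466.] [489. 497.] [492. 443.]
120 [522. 473.] [500. 495.] [486. 434.]
150 [516. 483.] [516. 492.] [478. 421.]
```

```bash
python3 -m jog '[[0,0,0,0,0.015,0,0],[0,0,0,0,0.018,0,0],[0,0,0,0,0.018,0,0],[0,0,0,0,0.018,0,0],[0,0,0,0,0.016,0,0],[0,0,0,0,0.014,0,0],[0,0,0,0,0.01,0,0],[0,0,0,0,0.008,0,0],[0,0,0,0,0.006,0,0],[0,0,0,0,0.003,0,0]]'
python3 -m jog '[[0,0,0,0,0,0,0],[0,0,0,0,0,0,0],[0,0,0,0,0,0,0],[0,0,0,0,0,0,0],[0,0,0,0,0,0,0],[0,0,0,0,0,0,0],[0,0,0,0,0,0,0],[0,0,0,0,0,0,0],[0,0,0,0,0,0,0],[0,0,0,0,0,0,0]]'
python3 - <<'E'
from h import *
import cv2
for n in("scene","side","wrist"): cv2.imwrite(f"pics/{n}6.png",bot.get_image(n))
a=cv2.imread("pics/side6.png");b=cv2.imread("pics/scene6.png")
f=lambda i:cv2.resize(i,(400,400),interpolation=cv2.INTER_CUBIC)
cv2.imwrite("pics/both6.png",cv2.hconcat([f(a[270:410,240:380]),f(b[240:400,340:500])]))
E
```

```text
time_s: 11.48
tcp_pos: [487.3, 304.5, 100.8]
orientation: [-1.268, -1.112, 1.112]
contact_force: [-0.2, -0.4, 1.1]
opening: 0.5
time_s: 12.32
tcp_pos: [487.2, 304.9, 101.4]
orientation: [-1.268, -1.112, 1.112]
contact_force: [0.7, 0.8, -0.6]
opening: 0.9
```

View pics/both6.png

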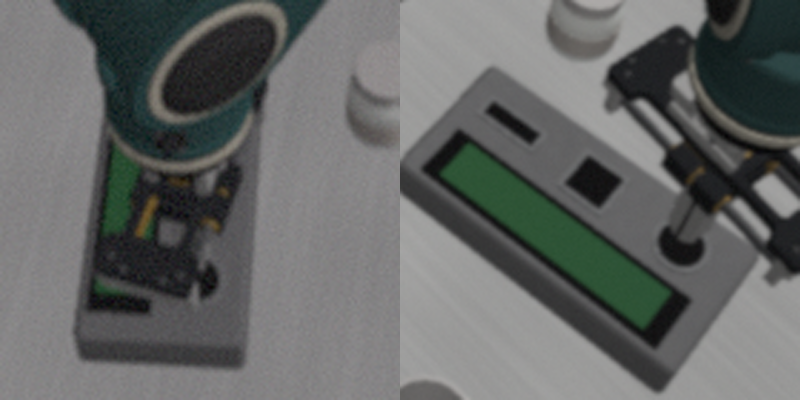

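View pics/wrist6.png

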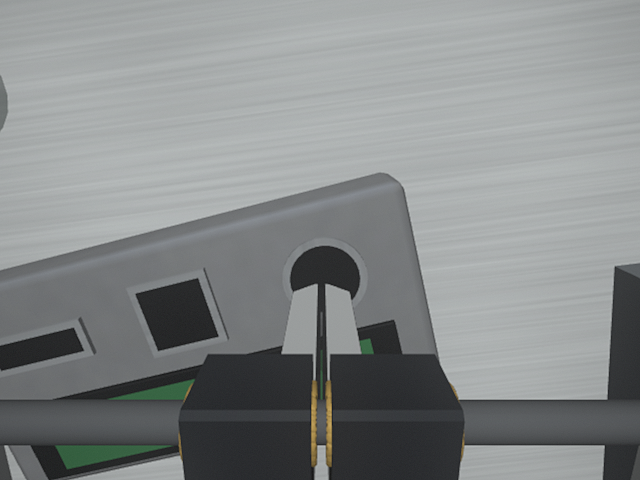

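Both views show the fingertips above the round window (wrist: window centre at about 325,275, tips just below it; scene: tips over the disc). I'll hold about 2.3 s more, then lift and retreat.

```bash
python3 -m jog '[[0,0,0,0,0,0,0],[0,0,0,0,0,0,0],[0,0,0,0,0,0,0],[0,0,0,0,0,0,0],[0,0,0,0,0,0,0],[0,0,0,0,0,0,0],[0,0,0,0,0,0,0],[0,0,0,0,0,0,0],[0,0,0,0,0,0,0],[0,0,0,0,0,0,0]]'
python3 -m jog '[[0,0,0,0,0,0,0],[0,0,0,0,0,0,0],[0,0,0,0,0,0,0],[0,0,0,0,0,0,0],[0,0,0,0,0,0,0],[0,0,0,0,0,0,0],[0,0,0,0,0,0,0],[0,0,0,0,0,0,0],[0,0,0,0,0,0,0],[0,0,0,0,0,0,0]]'
python3 -m jog '[[0,0,0,0,-0.008,0,0],[0,0,0,0,-0.015,0,0],[0,0,0,0,-0.02,0,0],[0,0,0,0,-0.025,0,0],[0,0,0,0,-0.025,0,0],[0,0,0,0,-0.025,0,0],[0,0,0,0,-0.025,0,0],[0,0,0,0,-0.02,0,0],[0,0,0,0,-0.015,0,0],[0,0,0,0,-0.01,0,0]]'
python3 -m jog '[[0,0,0,0,0,0.005,0],[0,0,0,0,0,0.008,0],[0,0,0,0,0,0.008,0],[0,0,0,0,0,0.008,0],[0,0,0,0,0,0.008,0],[0,0,0,0,0,0.005,0],[0,0,0,0,0,0,0],[0,0,0,0,0,0,0],[0,0,0,0,0,0,0],[0,0,0,0,0,0,0]]'
python3 - <<'E'
from h import *
import cv2
s=bot.sense(); print(s['time_s'],s['tcp_pos'],np.abs(s['qd']).max())
a=bot.get_image("scene"); cv2.imwrite("pics/scene7.png",a)
cv2.imwrite("pics/scene7c.png",cv2.resize(a[140:290,180:380],None,fx=4,fy=4,interpolation=cv2.INTER_CUBIC))
b=cv2.imread("pics/scene5.png");print(cv2.absdiff(a,b)[100:300,0:370].max())
E
```

```text
time_s: 13.3
tcp_pos: [487.3, 304.9, 101.4]
orientation: [-1.268, -1.112, 1.112]
contact_force: [-0.9, -0.2, -0.6]
opening: 0.6
time_s: 14.13
tcp_pos: [487.3, 304.8, 101.4]
orientation: [-1.268, -1.112, 1.112]
contact_force: [0.3, -0.0, -0.4]
opening: 0.3
time_s: 14.97
tcp_pos: [487.5, 305.1, 291.8]
orientation: [-1.269, -1.114, 1.111]
contact_force: [0.6, 0.5, 0.3]
opening: 0.4
time_s: 15.8
tcp_pos: [445.9, 310.2, 289.3]
orientation: [-1.268, -1.112, 1.112]
contact_force: [-0.0, 0.1, -0.6]
opening: 0.4
15.8 [445.94870872 310.21115093 289.31574556] 0.0029480735871852113
12
```

View pics/scene7c.png

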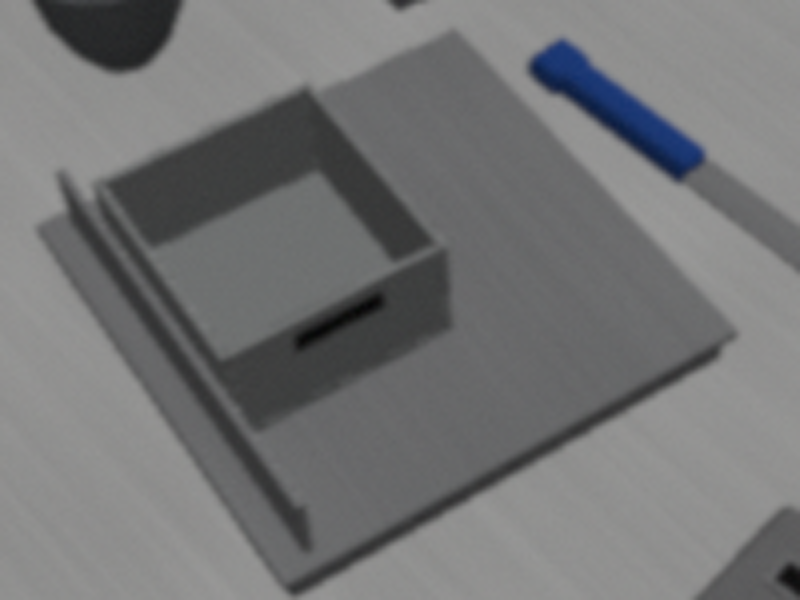

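```bash
python3 -c "
from plant import bot
print(bot.sign_off())"
```

```text
the job is handed in; nothing more can be done
None
```

I pushed the tub about 75 mm with two spread fingertips, until it stalled against the fence at about 18 N. I then let go, pointed at the round window for about 2.6 s, lifted away, and handed the job in at about 16 s. The sign-off reports no verdict.

**Tub:** It looks flush against the fence in the pictures. Its near edge is parallel to the fence at about -11 to -15 mm in the scale frame, where -15 mm means fully seated. It sits about 19 mm to the right of the fence's middle. The scene picture of the scale area did not change after the pointing.
- **Disagreement:** The far corners did not all agree. The far-right rim corner read 122.9 mm in one view and 116.5 mm in the other. The far-left bottom corner read 113.3 mm in the scene view, where the fence hides it, and 126.5 mm in the side view. I relied on the push force and the near edge.

**Pointing:** The fingertips were about 25 mm above the round window and within about 1.5 mm of its measured centre. The force readings stayed at sensor noise. The hand passed the square and bar windows about 170 mm above them.

**End state:** The hand ended about 235 mm above the window. The part of the scene picture I compared (scale, bowl, brush, most of the knife) did not change. I only checked the other bystanders by eye after the push.

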